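Push a used instrument cassette through the swing gate of the return lane

TASK

Pick up the blue instrument cassette, set it lengthwise on the open infeed plate of the return lane, and push it from behind along the lane, without lifting it over the gate, through the two orange self-closing gate leaves until it seats firmly but gently against the rubber pad of the buffer at the far end. Leave it lying there in contact with the pad with both gate leaves shut behind it, and do not disturb the bowl, the jar or the bottle.

Things in the scene. Friction and masses are not known exactly. Their poses are not given: they have to be found in the camera images.
- cassette: Closed instrument cassette, blue with a perforated steel lid plate: a rounded box 120 (x) x 62 (y) x 32 (z) mm, 0.35 to 0.65 kg, loose on the table at the start. Origin: centre of its underside; x along its length; both ends are alike.
- lane: Return lane: fixed aluminium plate 530 x 130 mm, 6 thick, on the table, open on top. Origin: its underside, on the centre line, by the gate; x = push direction (infeed to buffer), y left, z up. Plate from x = -245 to +285 mm, its top at z = 6. Sliding the cassette on it takes about 1 to 4 N, a few N more while it opens the gate.
- infeed (a point): Point on the plate's top at x = -175 on the lane's centre line (its axes are the lane's): middle of the open infeed (x = -245 to -105, no walls, two blue lines at y = +-36 mm). Then white funnel walls, 110 mm apart at x = -102, narrow to guide rails 72 mm apart from x = -62 to 0. All these walls are 38 mm high over the table.
- gate (a point): Point on the plate's top at x = 6 on the centre line, where the two orange leaves meet. Hinge posts at y = +-46 mm, 56 mm high over the table. Beyond: the bay, white walls 92 mm apart, 44 mm high, from x = 28 to 283. The leaves can shut only once the cassette's rear end is beyond x = 46 and nothing else is between them.
- gate_left (a joint): Left orange leaf (lane's +y side): upright plate 37 mm long, 4 thick, z = 10 to 46 mm, on a vertical hinge at x = 6, y = 40 of the lane. 0 rad = shut across the lane; grows as it swings towards the buffer, its only way, to 1.65. A light spring shuts it (1 to 2 N at the tip).
- gate_right (a joint): Right orange leaf, mirror image: hinge at y = -40 mm of the lane; 0 rad = shut, grows as it swings towards the buffer.
- buffer: Blue block 22 x 108 x 44 mm fixed across the lane's far end. Origin: centre of its underside, at x = 274, z = 6 mm of the lane. A black rubber pad, 50 mm wide, stands out on a spindle towards the gate. The pad's reach is set by hand and not reported: its face is 45 to 85 mm before this origin, so a seated cassette's rear end is at x = 69 to 109 of the lane. Find it by feel.
- buffer_front (a point): Centre of the front of the buffer block, behind the pad (not the pad). The pad springs: 2.5 N per mm over 10 mm, then solid. About 10 N on it, beyond the sliding friction, seats the cassette well; under 3 N is not seated, over 20 N does damage. Ease off slowly: the pad pushes the cassette back a few mm, and they stay in contact.
- bowl: Steel bowl, 100 mm across, 45 mm high, bystander. Origin: centre of its underside.
- jar: White jar with green cap, 56 mm across, 60 mm high, bystander. Origin: centre of its underside.
- bottle: Amber bottle, 60 mm across, 150 mm high, bystander. Origin: centre of its underside.
Not all that is in view belongs to the job. What is meant by the cassette is not purple, and is the smaller of those in its own colour.

How it is judged (in metres and radians):
On the way, in this order (a step that is already met when the one before it is completed fails the run):
1. the cassette lies flat and lengthwise on the infeed, before the gate, with the gate shut (x of cassette in the frame of lane between -0.23 and -0.06 m and y of cassette in the frame of lane between -0.03 and 0.03 m and z of cassette in the frame of lane below 0.011 m and angle between cassette's own z axis and vertical below 0.12 rad and angle between the x axis of cassette and the x axis of lane, either way round below 0.3 rad and value of joint each of gate_left, gate_right below 0.1 rad), for 0.1 s.
2. the cassette, sliding flat on the lane, stands between both opened gate leaves (x of cassette in the frame of lane between -0.03 and 0.09 m and z of cassette in the frame of lane below 0.011 m and angle between cassette's own z axis and vertical below 0.12 rad and value of joint each of gate_left, gate_right above 0.7 rad), for 0.1 s.
3. the cassette is pressed against the buffer's pad with more than 3 N for 0.2 s (contact force between cassette and buffer above 3 N), for 0.2 s.
At the end, for the whole second after the job is handed in: The cassette lies flat (within 0.12 rad) on the lane's plate in the bay, released and at rest, its middle at least 115 mm past the lane's origin and within 25 mm of the centre line, still touching the buffer's pad (more than 0.1 N), and both gate leaves are shut (under 0.08 rad) (x of cassette in the frame of lane above 0.115 m and y of cassette in the frame of lane between -0.025 and 0.025 m and z of cassette in the frame of lane below 0.011 m and angle between cassette's own z axis and vertical below 0.12 rad and contact force between cassette and buffer above 0.1 N and value of joint each of gate_left, gate_right below 0.08 rad and linear speed of cassette below 0.01 m/s and contact force between the fingers and cassette below 0.1 N).
It fails at once if the cassette presses on the buffer with more than 20 N (contact force between cassette and buffer above 20 N).
It fails at once if the cassette is lifted more than about 15 mm off the plate at or beyond the gate (x of cassette in the frame of lane above -0.05 m and z of cassette in the frame of lane above 0.021 m).
It fails at once if the bowl is moved by more than 20 mm or tipped (distance of bowl from where it was at the start of the episode above 0.02 m or angle between bowl's own z axis and vertical above 0.35 rad).
It fails at once if the jar is moved by more than 20 mm or tipped (distance of jar from where it was at the start of the episode above 0.02 m or angle between jar's own z axis and vertical above 0.35 rad).
It fails at once if the bottle is moved by more than 20 mm or tipped (distance of bottle from where it was at the start of the episode above 0.02 m or angle between bottle's own z axis and vertical above 0.35 rad).
It also fails if it takes over 72 s, if anything falls off the work surface, if the arm or the gripper's body presses on something with over 40 N, if the wrist force passes 120 N, or if a joint passes its speed limit or range.

ROBOT

A 6-joint arm with a two-finger parallel gripper is mounted at the origin on the work surface. World frame = base frame: x ahead of the robot, y to its left, z up, the work surface at z = 0. Lengths are in mm, angles in rad, forces in N, time in s.
With the tool pointing down it reaches from about 300 to 775 mm from the base axis. Payload 14.6 kg.
Tool frame: the origin (TCP) lies between the finger pads; the fingertips stand 19 mm ahead of it and the grasp point (between the pads) is the TCP; z points along the fingers, y is the line along which they close (so a half turn about z gives the same grasp; the last joint's range is limited). The gripper opens to 94 mm and grips with 3 to 60 N. Pads are 16 mm wide; open, the fingers measure 119 mm over their backs; the gripper's body (75 mm by 177 mm) begins 78 mm behind the grasp point.
Start: joints at [1.154, 0.3, 1.521, -0, 1.321, -0.067], TCP at [188.487, 516.684, 224.446] pointing down, gripper open.
Joint ranges: [-3.03, 3.03], [-0.79, 2.21], [0.23, 2.52], [-1.04, 4.18], [0, 3.07], [-2.55, 2.55]. Speed limits (rad/s): [2.22, 2.22, 2.57, 3.14, 3.14, 3.14].

INTERFACE

Orientations are given as [roll, pitch, yaw] about the fixed x, y, z axes, in that order (R = Rz(yaw) Ry(pitch) Rx(roll)).
In Python, from cell import monitor, imaging, job, find_in, trace gives the robot as it stands. The module is installed in compiled form; this text tells all that it offers.
- The arm moves only by the tool arm_command, never from a script. Its argument "steps" is a list of rows, each a list of 5 numbers: the opening, from 0 (shut) to 1 (fully open), then the shift along the tool's x, y, z in mm, then the turn about the tool's z in degrees. In form: [[gripper, dx, dy, dz, turn], ...]. A call has 1 to 20 rows; each row is the pose to reach, as a shift and turn from the pose commanded when the call began, along the tool's axes at that moment; what a row does not reach only later rows make up. A row lasts 1/8 s, in which the tool goes at most 62.5 mm and 10.7 degrees, less where a joint would pass 70% of its speed; a pose out of reach is approached as far as the arm can. A call with a gripper value outside its range is refused whole. The fingers move at their own pace and stop on an object; "force" is the grip in N (left out, the last holds). Time passes only in rows, so rows that repeat a pose let the fingers close. It gives the time, the measured TCP pose, the force, the opening and the grip force at its end, in the units of the state.
- monitor.read_state(): the state, without advancing time (a new reading comes with each control period).
- imaging.camera(name): name is "scene" or "top" or "wrist"; returns a dict with "img" (400x640x3 uint8, red, green, blue), "mtx" (3x3 intrinsics, pixels), "D" ([k1, k2, p1, p2, k3] as OpenCV has them; the pictures are not rectified), "view" (4x4, takes a point from world to camera coordinates). Camera axes: x right, y down, z forward; pixel columns grow to the right and rows downward; lengths in mm; the calibration is good to about 2 mm. A picture is of the moment at which its call begins. There is no depth.
- job.sign_off(): hands the job in; it is judged then, once.
Trained networks look in a picture, given as the dict that the camera call returned (one of the last four; its "shot" number tells which), for a name from the list of things; names that differ only in an ending like _2 or _b are one class to them, and where a whole thing is asked for, a point or a joint stands for the part that bears it (a point fixed in the world has none). Each returns a list of dicts, best first, with "p" (0 to 1); they miss things now and then, are a little off and sometimes report something else, mostly with a low value. They report only what shows in the picture. A call takes as long as a camera call. They do not tell look-alikes from the thing itself.
- find_in(picture, target): "rect" ([centre column, centre row, width, height] in pixels, round what is visible of it).
- trace(picture, target): "region" (400x640 bool, what is visible of it) and "rect" ([centre column, centre row, width, height] in pixels, round what is visible of it).
The state is a dict: "clock": time; "joints": joint angles; "qd": joint speeds; "effort": joint torques, N m; "eef_pos": TCP position; "eef_rot": TCP orientation; "wrist_force": force on the tool from outside, world axes, zero at the start; "moment": the same for the moment, N m; "finger_gap": finger opening in mm; "finger_force": force on a finger pad.
Only numpy, scipy, OpenCV 4.12 (cv2) and the standard library are available. Lean on these libraries where they do the work, as an engineer would, in place of code of your own. Each camera call takes 0.05 s, during which the arm holds its last target. There are 200 camera calls.

## Working session

There is one attempt and no reset: what is moved stays moved. The work goes in short steps, Python scripts to look and compute and a tool call to move; the robot and the scene stay as the last step left them, time stands still between calls to the robot, and variables do not carry over. Pictures are saved under pics/ and viewed, at most 10 in all, crops included, and the job is handed in when it is done.

Besides the shell and the picture viewer there is one more tool, called after "Emit:" by a JSON object that holds its "method" and its "body", one argument or row to a line. arm_command: Moves the arm, as the interface text tells. Its arguments: {"type":"object","properties":{"steps":{"type":"array","items":{"type":"array","items":{"type":"number"}}},"force":{"type":"number"}},"required":["steps"]}

```bash
mkdir -p pics
python3 - <<'E'
from cell import monitor, imaging, find_in
import cv2
s=monitor.read_state();print({k:s[k] for k in('clock','eef_pos','eef_rot','wrist_force','finger_gap')})
for n in("scene","top"):
    c=imaging.camera(n);cv2.imwrite(f"pics/{n}0.png",c["img"][:,:,::-1])
    for t in("cassette","lane","buffer","gate_left","bowl","jar","bottle"):
        print(n,t,[([round(float(v)) for v in d["rect"]],round(float(d["p"]),2)) for d in find_in(c,t)[:4]])
E
```

```text
{'clock': 0.0, 'eef_pos': array([188.39469566, 516.4839972 , 223.88230509]), 'eef_rot': array([-3.14045520e+00, -7.33974088e-05,  2.79178549e+00]), 'wrist_force': array([-0.74468888, -0.26249981, -0.95365329]), 'finger_gap': 93.78412900249724}
scene cassette [([153, 204, 68, 53], 0.84), ([186, 247, 58, 31], 0.69), ([249, 168, 50, 32], 0.69), ([285, 295, 24, 35], 0.56)]
scene lane [([357, 185, 191, 115], 0.67)]
scene buffer [([430, 146, 49, 34], 0.68)]
scene gate_left [([348, 173, 10, 18], 0.52)]
scene bowl [([361, 268, 46, 43], 0.98)]
scene jar [([288, 294, 28, 35], 0.83)]
scene bottle [([206, 299, 38, 57], 0.92)]
top cassette [([439, 221, 52, 39], 0.9), ([357, 285, 47, 28], 0.65), ([456, 284, 58, 33], 0.59), ([178, 222, 39, 44], 0.36)]
top lane [([259, 220, 206, 49], 0.95)]
top buffer [([178, 223, 38, 43], 0.97)]
top gate_left []
top bowl [([320, 127, 39, 39], 0.64)]
top jar []
top bottle [([443, 152, 33, 32], 0.6), ([269, 214, 8, 16], 0.4)]
```

View pics/top0.png

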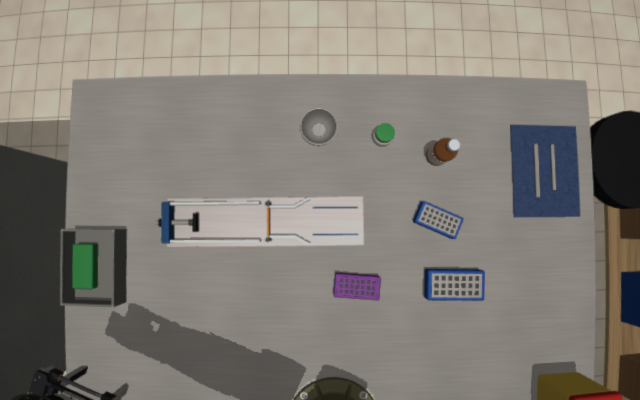

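View pics/scene0.png

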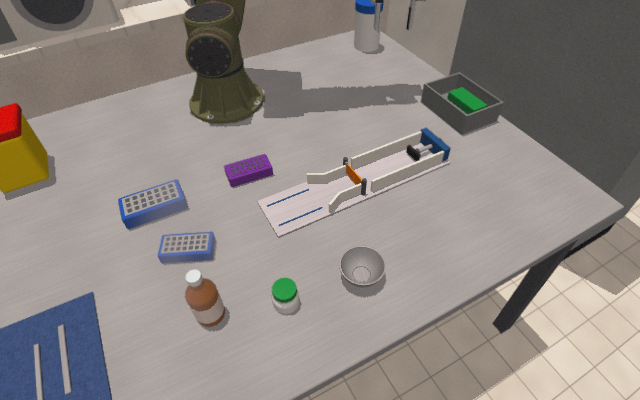

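The top view shows the small blue cassette at (439,221), the larger look-alike at (456,284) and the purple one at (357,285). The lane runs from its infeed end at column 364, past the gate at about (268,222), to the buffer at column 165. The scene view agrees with this.

```bash
cat > h.py <<'E'
import numpy as np, cv2
def world(c,px,z):
    px=np.float64(px).reshape(-1,1,2)
    u=cv2.undistortPoints(px,np.float64(c["mtx"]),np.float64(c["D"])).reshape(-1,2)
    V=np.float64(c["view"]);R=V[:3,:3];o=-R.T@V[:3,3]
    d=np.c_[u,np.ones(len(u))]@R
    return o+d*((z-o[2])/d[:,2])[:,None]
def pix(c,P):
    V=np.float64(c["view"])
    return cv2.projectPoints(np.float64(P).reshape(-1,1,3),cv2.Rodrigues(V[:3,:3])[0],V[:3,3],np.float64(c["mtx"]),np.float64(c["D"]))[0].reshape(-1,2)
def rect(c,region,z):
    # outline of a traced region carried to the plane z: centre, size, long-axis angle
    k=max(cv2.findContours(region.astype(np.uint8),0,cv2.CHAIN_APPROX_NONE)[0],key=cv2.contourArea).reshape(-1,2)
    w=world(c,k,z)[:,:2].astype(np.float32)
    b=cv2.boxPoints(cv2.minAreaRect(w)); e=[b[1]-b[0],b[2]-b[1]]; L=[np.linalg.norm(v) for v in e]
    v=e[int(np.argmax(L))]
    return b.mean(0),sorted(L),np.degrees(np.arctan2(v[1],v[0]))
E
python3 - <<'E'
from cell import monitor, imaging, find_in, trace
from h import *
np.set_printoptions(precision=1,suppress=True)
c=imaging.camera("top")
print(-c["view"][:3,:3].T@c["view"][:3,3])
for t,z in(("cassette",32),("lane",6),("buffer",50),("bowl",45),("jar",60),("bottle",100)):
    for d in trace(c,t)[:3]:
        print(t,round(float(d["p"]),2),np.array(d["rect"]),*rect(c,d["region"],z))
img=c["img"]
cv2.imwrite("pics/topc.png",cv2.resize(img[180:260,150:480],None,fx=2.4,fy=2.4,interpolation=cv2.INTER_CUBIC)[:,:,::-1])
# plate: bright low-saturation on table
hsv=cv2.cvtColor(img,cv2.COLOR_RGB2HSV)
# blue lines
m=((hsv[...,0]>95)&(hsv[...,0]<130)&(hsv[...,1]>80)).astype(np.uint8)
n,l,st,ce=cv2.connectedComponentsWithStats(m)
for i in range(1,n):
    if st[i,4]>15: print("blue",st[i],world(c,ce[i],6)[0])
E
```

```text
[ 534.2   42.6 1073.4]
cassette 0.71 [357.4 284.2  49.9  27.3] [372.3 -59.8] [np.float32(65.503654), np.float32(121.9578)] 85.28368
cassette 0.68 [456.6 284.4  57.4  36.1] [ 372.3 -319. ] [np.float32(86.99885), np.float32(167.56194)] 88.71739
lane 0.77 [260.4 220.7 211.2  44.6] [540.  198.6] [np.float32(134.94373), np.float32(561.2498)] -89.48862
buffer 0.8 [177.2 223.7  38.7  45.7] [536.9 402.8] [np.float32(106.492455), np.float32(111.665855)] -89.60997
bowl 0.85 [320.6 128.2  36.6  33.3] [789.3  39.2] [np.float32(94.429924), np.float32(96.24941)] -0.034843616
jar 0.9 [384.8 134.6  25.1  21.7] [ 763.4 -128.8] [np.float32(53.124744), np.float32(65.47622)] -45.578655
bottle 0.8 [443.5 151.8  34.   28.7] [ 714.5 -272.9] [np.float32(56.98062), np.float32(89.16165)] -63.807194
blue [ 511  125   69   92 5348] [ 677.2 -595.     6. ]
blue [413 201  50  38 346] [ 544.1 -275.3    6. ]
blue [160 202  14  41 421] [537.9 449.8   6. ]
blue [424 269  61  32 604] [ 376.5 -315.7    6. ]
blue [621 272  19  55 936] [ 313.9 -860.8    6. ]
```

View pics/topc.png

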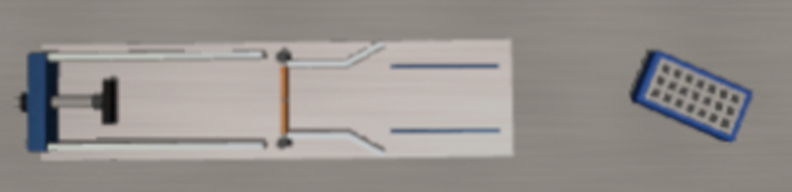

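The crop shows the plate's infeed end at crop x≈513, the blue lines at rows 66 and 130, the leaves at x≈284, the pad face at about x≈117, and the cassette centred near (693,97). It is tilted by about 23° in the image.

Run:
```python
from cell import monitor, imaging, find_in, trace
from h import *
np.set_printoptions(precision=1,suppress=True)
c=imaging.camera("top")
f=lambda p:(np.float64(p)+.5)/2.4-.5+[150,180]
print("infeed corners",world(c,f([(511,40),(514,156)]),6))
print("lines",world(c,f([(391,66),(498,66),(391,131),(498,130)]),6))
print("gate",world(c,f([(284,66),(284,132)]),46))
print("buffer end corners",world(c,f([(41,160)]),6), "padface",world(c,f([(117,78),(117,123)]),30), "buffer block", world(c,f([(45,52),(45,151)]),50))
hsv=cv2.cvtColor(c["img"],cv2.COLOR_RGB2HSV)
sub=np.zeros((400,640),np.uint8); sub[195:245,405:470]=((hsv[...,1]>80)&(hsv[...,0]>95)&(hsv[...,0]<130))[195:245,405:470]
k=cv2.findNonZero(sub); 
hull=cv2.convexHull(k).reshape(-1,2)
# fit silhouette of box 120x62x32 to the mask by least squares on hull distance
from scipy.optimize import minimize
full=cv2.fillConvexPoly(np.zeros((400,640),np.uint8),hull,1)
S=8
def sil(p):
    a=p[2];R=np.array([[np.cos(a),-np.sin(a)],[np.sin(a),np.cos(a)]])
    P=[np.r_[p[:2]+R@[sx*60,sy*31],z] for sx in(-1,1) for sy in(-1,1) for z in(0,32)]
    h=cv2.convexHull(pix(c,P).astype(np.float32)).reshape(-1,2)
    m=np.zeros((60*S,80*S),np.uint8)
    cv2.fillConvexPoly(m,np.int32(np.round((h-[400,190]+.5)*S)),1);return m
T=cv2.resize(full[190:250,400:480],None,fx=S,fy=S,interpolation=cv2.INTER_NEAREST)
r=minimize(lambda p:float((sil(p*[100,100,1])!=T).sum()),[5.44,-2.72,np.radians(67)],method="Nelder-Mead",options=dict(initial_simplex=[[5.44,-2.72,1.17],[5.54,-2.72,1.17],[5.44,-2.62,1.17],[5.44,-2.72,1.4]]))
print("cassette",r.x*[100,100,57.3],r.fun/S/S,T.sum()/S/S)
r=minimize(lambda p:float((sil(p*[100,100,1])!=T).sum()),[5.44,-2.72,np.radians(67)],method="Nelder-Mead",options=dict(initial_simplex=[[5.44,-2.72,1.97],[5.54,-2.72,1.97],[5.44,-2.62,1.97],[5.44,-2.72,1.7]]))
print("cassette",r.x*[100,100,57.3],r.fun/S/S)
s=monitor.read_state();print(s["clock"],s["eef_pos"],s["eef_rot"])
```

```text
infeed corners [[606.6 -80.5   6. ]
 [477.2 -82.9   6. ]]
lines [[577.7  53.9   6. ]
 [577.5 -65.7   6. ]
 [505.4  53.9   6. ]
 [506.2 -65.2   6. ]]
gate [[576.3 168.5  46. ]
 [505.5 168.2  46. ]]
buffer end corners [[472.2 448.2   6. ]] padface [[563.9 354.7  30. ]
 [514.5 354.1  30. ]] buffer block [[591.4 428.8  50. ]
 [484.4 427.1  50. ]]
cassette [ 543.8 -280.    66.5] 53.359375 1123.0
cassette [ 543.9 -280.1   66.7] 53.234375
1.2 [188.5 516.7 224.4] [3.1 0.  2.8]
```

Emit:
{"method": "arm_command", "body": {
  "steps": [
    [1,-607,-627,40,93.4],
    [1,-607,-627,40,93.4],
    [1,-607,-627,40,93.4],
    [1,-607,-627,40,93.4],
    [1,-607,-627,40,93.4],
    [1,-607,-627,40,93.4],
    [1,-607,-627,40,93.4],
    [1,-607,-627,40,93.4],
    [1,-607,-627,40,93.4],
    [1,-607,-627,40,93.4],
    [1,-607,-627,40,93.4],
    [1,-607,-627,40,93.4],
    [1,-607,-627,40,93.4],
    [1,-607,-627,40,93.4],
    [1,-607,-627,40,93.4],
    [1,-607,-627,40,93.4],
    [1,-607,-627,40,93.4],
    [1,-607,-627,40,93.4],
    [1,-607,-627,40,93.4],
    [1,-607,-627,40,93.4]
  ]
}}

```text
clock: 3.7
eef_pos: [543.9, -280.2, 184.6]
eef_rot: [3.141, 0.0, 1.162]
wrist_force: [0.5, 0.3, -0.1]
finger_gap: 93.8
finger_force: 0.0
```

Run:
```python
from cell import monitor, imaging, find_in, trace
from h import *
np.set_printoptions(precision=1,suppress=True)
c=imaging.camera("wrist")
cv2.imwrite("pics/w1.png",c["img"][:,:,::-1])
print("cam",-c["view"][:3,:3].T@c["view"][:3,3])
for d in trace(c,"cassette")[:3]: print(round(float(d["p"]),2),np.array(d["rect"]),*rect(c,d["region"],32))
print("TCP ground px",pix(c,[[543.9,-280.2,32]]))
```

```text
cam [ 573.6 -212.3  345.3]
0.8 [319.4 190.2  55.1 105.2] [ 545.1 -279.1] [np.float32(63.28577), np.float32(119.058235)] 66.483406
0.74 [202.1 271.6 114.6 131.4] [ 376.9 -281.6] [np.float32(80.66132), np.float32(99.30206)] 0.016199524
0.64 [ 93.1  71.5 108.4 134.1] [379.2 -66.7] [np.float32(77.31866), np.float32(124.87077)] 85.443954
TCP ground px [[318.6 193.7]]
```

View pics/w1.png

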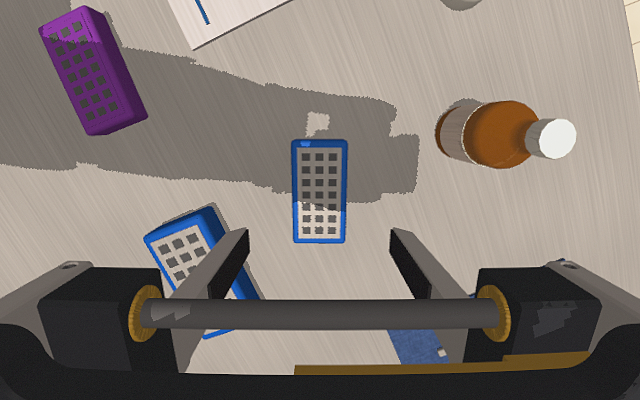

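The wrist view shows the cassette centred between the open fingers at (319,190) and square to them, with the bottle clear on the right. I'll descend and grip.

Emit:
{"method": "arm_command", "body": {
  "steps": [
    [1,1,0,60,0],
    [1,1,0,110,0],
    [1,1,0,140,0],
    [1,1,0,160,0],
    [1,1,0,160,0],
    [0,1,0,160,0],
    [0,1,0,160,0],
    [0,1,0,160,0],
    [0,1,0,160,0],
    [0,1,0,160,0],
    [0,1,0,160,0],
    [0,1,0,160,0]
  ],
  "force": 25
}}

```text
clock: 5.3
eef_pos: [544.4, -279.5, 24.9]
eef_rot: [3.141, 0.0, 1.162]
wrist_force: [-2.1, 0.8, 5.5]
finger_gap: 61.9
finger_force: 25.0
```

Emit:
{"method": "arm_command", "body": {
  "steps": [
    [0,0,0,-30,0],
    [0,0,0,-65,0],
    [0,60,-27,-70,-6],
    [0,115,-51,-70,-12],
    [0,165,-74,-70,-18],
    [0,210,-94,-70,-23.8],
    [0,235,-105,-70,-23.8],
    [0,245,-109.5,-70,-23.8],
    [0,245,-109.5,-70,-23.8],
    [0,245,-109.5,-70,-23.8]
  ]
}}

```text
clock: 6.55
eef_pos: [541.2, -12.1, 94.3]
eef_rot: [-3.141, 0.0, 1.576]
wrist_force: [0.1, -0.3, -4.5]
finger_gap: 61.8
finger_force: 25.0
```

Run:
```python
from cell import monitor, imaging, find_in, trace
from h import *
np.set_printoptions(precision=2,suppress=True)
s=monitor.read_state();print(s["clock"],s["eef_pos"],np.degrees(s["eef_rot"]),s["wrist_force"],s["finger_gap"])
c=imaging.camera("wrist")
cv2.imwrite("pics/w2.png",c["img"][:,:,::-1])
L=lambda x,y,z:[540.5-y-np.radians(.4)*x,162.5+x,z]
P=[L(-245,65,6),L(-245,-65,6),L(-62,36,38),L(-62,-36,38),L(0,36,38),L(0,-36,38),L(6,0,46),L(6,46,56),L(6,-46,56),L(28,46,44),L(28,-46,44),L(200,46,44),L(200,-46,44)]
print(pix(c,P))
```

```text
6.55 [541.24 -12.13  94.29] [-179.99    0.01   90.3 ] [ 0.09 -0.25 -4.52] 61.78176506208866
[[ 252.41  279.17]
 [ 386.45  279.75]
 [ 267.74   68.62]
 [ 370.36   69.16]
 [ 264.4   -30.17]
 [ 373.31  -29.59]
 [ 318.83  -47.2 ]
 [ 242.08  -55.99]
 [ 395.53  -55.17]
 [ 245.48  -83.14]
 [ 392.01  -82.38]
 [ 251.56 -298.6 ]
 [ 385.09 -298.98]]
```

View pics/w2.png

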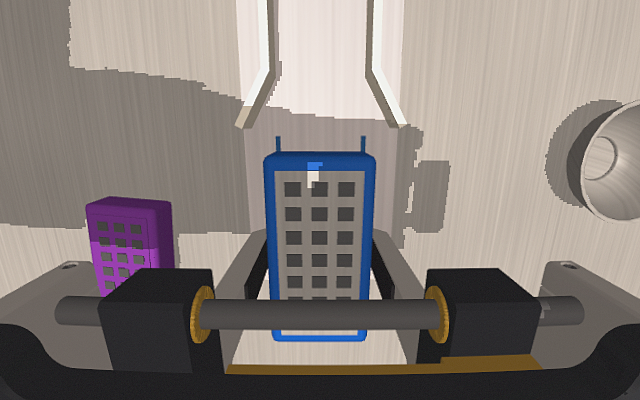

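The rails' bends appear at about (269,70) and (371,70), where my lane model predicts them, so the cassette is centred over the infeed. I'll lower it and release.

Emit:
{"method": "arm_command", "body": {
  "steps": [
    [0,0,0,35,0],
    [0,0,0,54,0],
    [0,0,0,60,0],
    [0,0,0,63,0],
    [0,0,0,63,0],
    [0,0,0,63,0],
    [1,0,0,63,0],
    [1,0,0,63,0],
    [1,0,0,63,0],
    [1,0,0,63,0],
    [1,0,0,40,0],
    [1,0,0,5,0],
    [0.2,-45,0,0,0],
    [0.2,-88,0,0,0],
    [0.2,-88,0,10,0],
    [0.2,-88,0,40,0],
    [0.2,-88,0,58,0],
    [0.2,-88,0,62,0],
    [0.2,-88,0,62,0],
    [0.2,-88,0,62,0]
  ]
}}

```text
clock: 9.1
eef_pos: [542.3, -99.1, 33.3]
eef_rot: [3.14, 0.0, 1.577]
wrist_force: [-0.4, 0.8, 0.1]
finger_gap: 19.4
finger_force: 0.0
```

Run:
```python
from cell import monitor, imaging, find_in, trace
from h import *
np.set_printoptions(precision=2,suppress=True)
s=monitor.read_state();print(s["clock"],s["eef_pos"],np.degrees(s["eef_rot"]),s["wrist_force"],s["finger_gap"])
c=imaging.camera("top")
cv2.imwrite("pics/t3.png",cv2.resize(c["img"][150:300,150:450],None,fx=2.6,fy=2.6,interpolation=cv2.INTER_CUBIC)[:,:,::-1])
c=imaging.camera("wrist")
cv2.imwrite("pics/w3.png",c["img"][:,:,::-1])
for d in trace(c,"cassette")[:3]: print(round(float(d["p"]),2),np.array(d["rect"]),*rect(c,d["region"],38))
```

```text
9.1 [542.28 -99.08  33.28] [179.93   0.02  90.37] [-0.4   0.75  0.14] 19.354412660120055
0.98 [320.2 107.4 126.6 214.8] [542.07 -19.23] [np.float32(61.74116), np.float32(106.90002)] -89.707016
0.63 [ 62.6 181.3 124.4 196. ] [387.95 -60.72] [np.float32(78.52883), np.float32(113.9422)] 85.81271
```

View pics/w3.png

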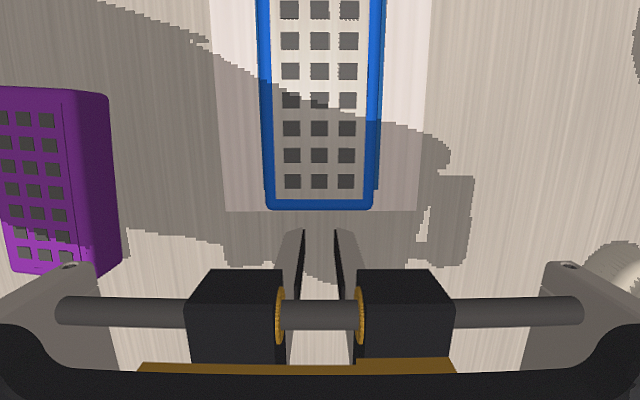

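The cassette lies straight on the plate, with its rear end at about row 205 and the fingers squarely behind it. I'll push.

Emit:
{"method": "arm_command", "body": {
  "steps": [
    [0.2,8,0,0,0],
    [0.2,13,0,0,0],
    [0.2,18,0,0,0],
    [0.2,24,0,0,0],
    [0.2,32,0,0,0],
    [0.2,41,0,0,0],
    [0.2,50,0,0,0],
    [0.2,59,0,0,0],
    [0.2,68,0,0,0],
    [0.2,77,0,0,0],
    [0.2,86,0,0,0],
    [0.2,95,0,0,0],
    [0.2,104,0,0,0],
    [0.2,113,0,0,0],
    [0.2,122,0,0,0],
    [0.2,131,0,0,0],
    [0.2,140,0,0,0],
    [0.2,148,0,0,0],
    [0.2,154,0,0,0],
    [0.2,156,0,0,0]
  ],
  "force": 30
}}

```text
clock: 11.75
eef_pos: [540.9, 56.6, 32.5]
eef_rot: [3.142, 0.001, 1.577]
wrist_force: [-0.8, -10.9, 3.6]
finger_gap: 18.8
finger_force: 5.8
```

Run:
```python
from cell import monitor, imaging, find_in, trace
from h import *
np.set_printoptions(precision=2,suppress=True)
s=monitor.read_state();print(s["clock"],s["eef_pos"],np.degrees(s["eef_rot"]),s["wrist_force"],s["finger_gap"])
c=imaging.camera("wrist")
cv2.imwrite("pics/w4.png",c["img"][:,:,::-1])
for d in trace(c,"cassette")[:1]: print(round(float(d["p"]),2),np.array(d["rect"]),*rect(c,d["region"],38))
```

```text
11.75 [540.89  56.56  32.5 ] [180.     0.07  90.36] [ -0.78 -10.93   3.63] 18.849375645981443
0.65 [130.9 347.5  41.9  47.7] [415.7  -14.34] [np.float32(25.997545), np.float32(36.789375)] -89.89078
```

View pics/w4.png

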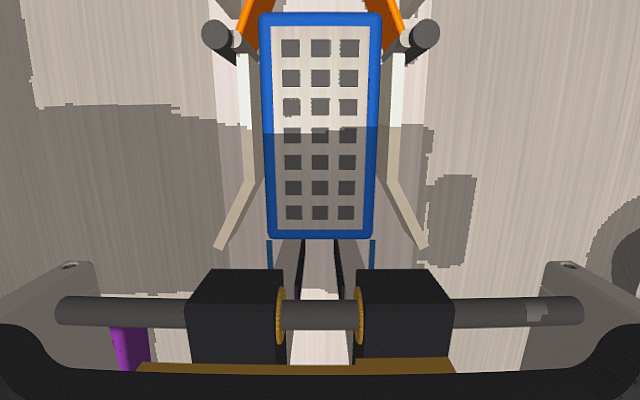

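The cassette is square in the rails and pushing the orange leaves open (top of the image, about (260,20) and (380,20)). I'll continue.

Emit:
{"method": "arm_command", "body": {
  "steps": [
    [0.2,5,0,0,0],
    [0.2,13,0,0,0],
    [0.2,21,0,0,0],
    [0.2,29,0,0,0],
    [0.2,37,0,0,0],
    [0.2,45,0,0,0],
    [0.2,53,0,0,0],
    [0.2,61,0,0,0],
    [0.2,69,0,0,0],
    [0.2,77,0,0,0],
    [0.2,85,0,0,0],
    [0.2,93,0,0,0],
    [0.2,101,0,0,0],
    [0.2,109,0,0,0],
    [0.2,117,0,0,0],
    [0.2,125,0,0,0],
    [0.2,132,0,0,0],
    [0.2,138,0,0,0],
    [0.2,142,0,0,0],
    [0.2,144,0,0,0]
  ]
}}

```text
clock: 14.35
eef_pos: [539.7, 201.0, 32.4]
eef_rot: [-3.141, 0.001, 1.577]
wrist_force: [-0.1, -7.7, 4.1]
finger_gap: 18.8
finger_force: 4.2
```

Emit:
{"method": "arm_command", "body": {
  "steps": [
    [0.2,2,0,0,0],
    [0.2,4,0,0,0],
    [0.2,6,0,0,0],
    [0.2,8,0,0,0],
    [0.2,10,0,0,0]
  ]
}}

```text
clock: 14.98
eef_pos: [539.7, 210.8, 32.4]
eef_rot: [-3.141, 0.001, 1.577]
wrist_force: [-0.0, -7.6, 4.0]
finger_gap: 18.8
finger_force: 4.1
```

Emit:
{"method": "arm_command", "body": {
  "steps": [
    [0.2,1.5,0,0,0],
    [0.2,3,0,0,0],
    [0.2,4.5,0,0,0],
    [0.2,6,0,0,0]
  ]
}}

```text
clock: 15.48
eef_pos: [539.6, 217.1, 32.4]
eef_rot: [-3.141, 0.0, 1.577]
wrist_force: [0.7, -5.6, 3.6]
finger_gap: 18.6
finger_force: 2.6
```

Emit:
{"method": "arm_command", "body": {
  "steps": [
    [0.2,1,0,0,0],
    [0.2,2,0,0,0],
    [0.2,3,0,0,0]
  ]
}}

```text
clock: 15.85
eef_pos: [539.6, 220.0, 32.4]
eef_rot: [-3.141, 0.0, 1.577]
wrist_force: [-0.6, -5.2, 4.1]
finger_gap: 18.5
finger_force: 2.6
```

Emit:
{"method": "arm_command", "body": {
  "steps": [
    [0.2,1,0,0,0],
    [0.2,2,0,0,0],
    [0.2,3,0,0,0]
  ]
}}

```text
clock: 16.23
eef_pos: [539.6, 223.0, 32.4]
eef_rot: [-3.141, 0.0, 1.577]
wrist_force: [-1.0, -5.3, 5.1]
finger_gap: 18.8
finger_force: 2.6
```

Emit:
{"method": "arm_command", "body": {
  "steps": [
    [0.2,1,0,0,0],
    [0.2,2,0,0,0]
  ]
}}

```text
clock: 16.48
eef_pos: [539.6, 225.0, 32.4]
eef_rot: [-3.141, 0.0, 1.577]
wrist_force: [-0.4, -4.7, 4.1]
finger_gap: 19.0
finger_force: 2.6
```

Emit:
{"method": "arm_command", "body": {
  "steps": [
    [0.2,1,0,0,0],
    [0.2,2,0,0,0]
  ]
}}

```text
clock: 16.73
eef_pos: [539.5, 227.0, 32.4]
eef_rot: [-3.141, 0.0, 1.577]
wrist_force: [-0.4, -6.4, 3.6]
finger_gap: 18.7
finger_force: 2.6
```

Run:
```python
from cell import monitor, imaging, find_in, trace
from h import *
np.set_printoptions(precision=2,suppress=True)
c=imaging.camera("wrist")
w=c["img"][:,120:520]
t=imaging.camera("top")["img"][180:260,150:350]
cv2.imwrite("pics/wt5.png",np.vstack([cv2.resize(w[:300],(560,420)),cv2.resize(t[:64],(560,179),interpolation=cv2.INTER_CUBIC)])[:,:,::-1])
s=monitor.read_state();print(s["clock"],s["eef_pos"],s["wrist_force"])
```

```text
16.825 [539.55 227.13  32.4 ] [-0.01 -3.01  2.28]
```

View pics/wt5.png

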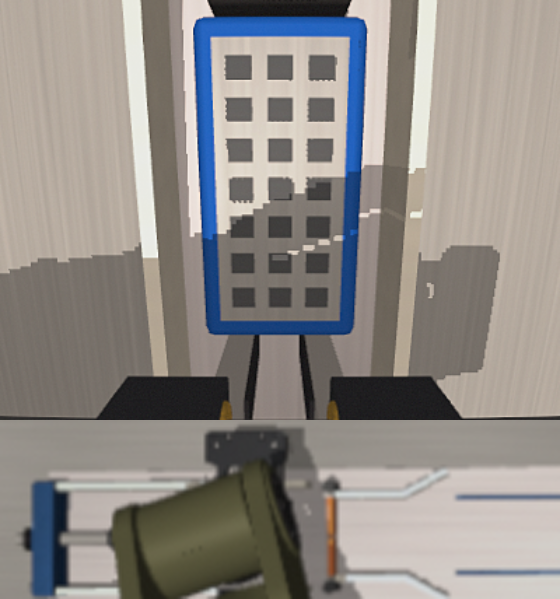

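The wrist view shows the black pad right at the cassette's front edge. In the top view both leaves are already shut behind it. I'll ease in slowly and watch the force.

Emit:
{"method": "arm_command", "body": {
  "steps": [
    [0.2,1,0,0,0],
    [0.2,2,0,0,0]
  ]
}}

```text
clock: 17.08
eef_pos: [539.6, 228.9, 32.4]
eef_rot: [-3.141, 0.0, 1.577]
wrist_force: [-0.3, -4.4, 3.4]
finger_gap: 18.6
finger_force: 2.4
```

Emit:
{"method": "arm_command", "body": {
  "steps": [
    [0.2,0.7,0,0,0],
    [0.2,1.4,0,0,0]
  ]
}}

```text
clock: 17.32
eef_pos: [539.7, 230.1, 32.4]
eef_rot: [-3.141, 0.0, 1.577]
wrist_force: [0.3, -7.6, 3.6]
finger_gap: 18.5
finger_force: 3.5
```

Emit:
{"method": "arm_command", "body": {
  "steps": [
    [0.2,0.5,0,0,0],
    [0.2,1,0,0,0]
  ]
}}

```text
clock: 17.58
eef_pos: [539.7, 230.9, 32.4]
eef_rot: [-3.141, 0.001, 1.577]
wrist_force: [-0.5, -9.0, 4.8]
finger_gap: 19.2
finger_force: 4.3
```

Emit:
{"method": "arm_command", "body": {
  "steps": [
    [0.2,0.5,0,0,0],
    [0.2,1,0,0,0]
  ]
}}

```text
clock: 17.82
eef_pos: [539.8, 231.6, 32.4]
eef_rot: [-3.141, 0.001, 1.577]
wrist_force: [0.8, -9.9, 4.6]
finger_gap: 19.2
finger_force: 5.3
```

Emit:
{"method": "arm_command", "body": {
  "steps": [
    [0.2,0.5,0,0,0],
    [0.2,1,0,0,0]
  ]
}}

```text
clock: 18.08
eef_pos: [539.8, 232.4, 32.4]
eef_rot: [-3.141, 0.001, 1.577]
wrist_force: [0.5, -12.5, 3.9]
finger_gap: 18.6
finger_force: 6.3
```

Emit:
{"method": "arm_command", "body": {
  "steps": [
    [0.2,0.5,0,0,0],
    [0.2,0.8,0,0,0],
    [0.2,0.8,0,0,0],
    [0.2,0.8,0,0,0]
  ]
}}

```text
clock: 18.58
eef_pos: [539.8, 233.0, 32.4]
eef_rot: [-3.141, 0.002, 1.577]
wrist_force: [0.4, -12.8, 5.4]
finger_gap: 18.9
finger_force: 6.7
```

Emit:
{"method": "arm_command", "body": {
  "steps": [
    [0.2,0.4,0,0,0],
    [0.2,0.8,0,0,0],
    [0.2,0.8,0,0,0],
    [0.2,0.8,0,0,0]
  ]
}}

```text
clock: 19.08
eef_pos: [539.8, 233.6, 32.4]
eef_rot: [-3.141, 0.002, 1.577]
wrist_force: [0.2, -15.2, 6.5]
finger_gap: 18.8
finger_force: 7.4
```

Emit:
{"method": "arm_command", "body": {
  "steps": [
    [0.2,-0.3,0,0,0],
    [0.2,-0.6,0,0,0],
    [0.2,-0.9,0,0,0],
    [0.2,-1.2,0,0,0],
    [0.2,-1.5,0,0,0],
    [0.2,-1.8,0,0,0],
    [0.2,-2.1,0,0,0],
    [0.2,-2.4,0,0,0],
    [0.2,-2.7,0,0,0],
    [0.2,-3.0,0,0,0],
    [0.2,-3.3,0,0,0],
    [0.2,-3.6,0,0,0],
    [0.2,-3.9,0,0,0],
    [0.2,-4.2,0,0,0],
    [0.2,-4.5,0,0,0],
    [0.2,-4.8,0,0,0],
    [0.2,-5.1,0,0,0],
    [0.2,-5.4,0,0,0],
    [0.2,-5.7,0,0,0],
    [0.2,-6.0,0,0,0]
  ]
}}

```text
clock: 21.58
eef_pos: [539.7, 228.9, 32.5]
eef_rot: [3.142, 0.0, 1.577]
wrist_force: [-0.6, -0.6, 0.2]
finger_gap: 18.9
finger_force: 0.0
```

Emit:
{"method": "arm_command", "body": {
  "steps": [
    [0.2,-2,0,0,0],
    [0.2,-5,0,0,0],
    [0.2,-8,0,0,0],
    [0.2,-8,0,-5,0],
    [0.2,-8,0,-25,0],
    [0.2,-8,0,-70,0],
    [0.2,-8,0,-120,0],
    [0.2,-60,0,-150,0],
    [0.2,-120,0,-150,0],
    [0.2,-180,0,-150,0],
    [0.2,-240,0,-150,0],
    [0.2,-300,0,-150,0],
    [0.2,-340,0,-150,0],
    [0.2,-340,0,-150,0]
  ]
}}

```text
clock: 23.32
eef_pos: [541.6, -113.3, 182.7]
eef_rot: [3.141, 0.0, 1.574]
wrist_force: [-0.1, 0.7, -1.0]
finger_gap: 19.0
finger_force: 0.0
```

Run:
```python
from cell import monitor, imaging, find_in, trace
from h import *
np.set_printoptions(precision=2,suppress=True)
s=monitor.read_state();print(s["clock"],s["eef_pos"],s["wrist_force"])
c=imaging.camera("top");t=c["img"]
for n in("bowl","jar","bottle"): print(n,[np.array(d["rect"]) for d in find_in(c,n)[:1]])
k=imaging.camera("scene")["img"]
cv2.imwrite("pics/f6.png",np.vstack([cv2.resize(t[185:260,150:380],(700,228),interpolation=cv2.INTER_CUBIC),cv2.resize(k[110:240,250:470],(600,355),interpolation=cv2.INTER_CUBIC)[:,:,:].copy() if 0 else cv2.copyMakeBorder(cv2.resize(k[110:240,250:470],(600,355),interpolation=cv2.INTER_CUBIC),0,0,0,100,0)])[:,:,::-1])
```

```text
23.325 [ 541.65 -113.3   182.68] [-0.09  0.7  -1.01]
bowl [array([319.8, 127.4,  37.9,  40. ])]
jar [array([383.7, 133.8,  23.6,  22.1])]
bottle [array([443.9, 150.9,  36.9,  34.2])]
```

View pics/f6.png

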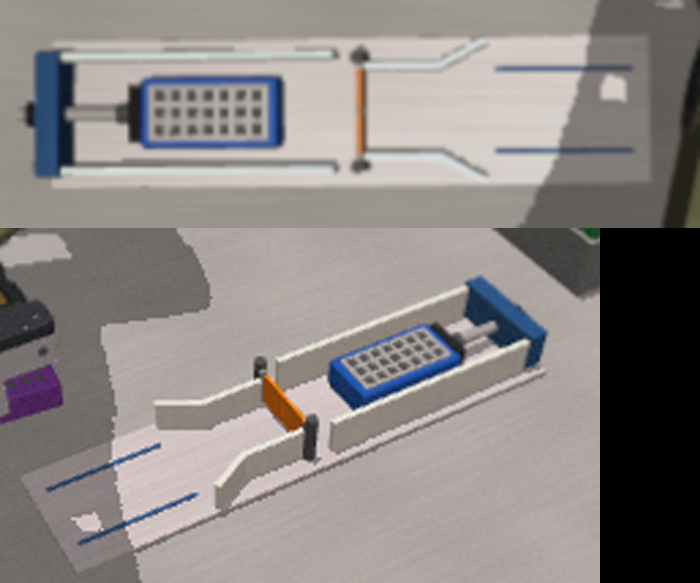

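The cassette's front edge is against the black pad at about (140,113). It lies straight in the bay, both orange leaves are shut at column 360, and the bystanders have not moved. I'll hand in.

```bash
python3 -c "
from cell import job
print(job.sign_off())"
```

```text
the job is handed in; nothing more can be done
None
```

The job is handed in: the cassette was pushed through the gate and seated with about 10 N (estimated from wrist force), and the last pictures show it lying straight against the pad, both leaves shut, bowl, jar and bottle unmoved; the verdict was not reported back.

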